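Wedge the rocking salt scale level

TASK

The bench scale rocks because one foot, the one under its red corner, is too short. Push the yellow wedge along the bench, thin edge first, under that foot until the scale stands level and the foot bears firmly on the wedge so that it no longer rocks, and stop there. Only push the wedge, never lift it, let the scale stay where it stands without pushing on it, and leave the hammer, the jar and the loose crystal alone.

Things in the scene. Friction and masses are not known exactly. Their poses are not given: they have to be found in the camera images.
- scale: Blue bench scale with a round steel pan (2 to 3 kg) standing corner-on. Feet (18 mm radius ball bottoms) under its corners, 120 mm from its middle, at -x (short, red corner 38 mm across), +x, +y, -y of its frame. Housing clears the bench by 32 mm when level. Origin: on the bench under its middle; own z is vertical when level. At the start it leans 0.083 rad down to the red corner.
- pan (a point): Centre of the top of the scale's round steel pan, 156 mm across, 70 mm above the bench when level; the highest part. The foot opposite the red corner is in the air until the scale is level. Pushed on past that, the wedge shoves the whole scale along the bench.
- short_foot (a point): Lowest point of the short bare-steel foot under the red corner (axes as the scale's): on the bench at the start, 10 mm above it when level. It bears 2 to 4 N until the scale is level, then the load jumps to 11 to 16 N, and the push needed on the wedge rises within about 10 mm from at most 7 N to about 13 to 22 N.
- wedge: Yellow hard-plastic wedge, 120 mm long, 60 wide, 1.5 thick at the thin edge, 22 at the upright back face, even slope; 120 g, slides easily (friction 0.35), holds under load. Origin: middle of its underside; thin edge 60 mm to +x, back face 60 mm to -x. Starts 40 to 75 mm short of the foot, roughly pointing at it. Level when the foot is about 45 to 52 mm in from the thin edge.
- hammer: Hammer with black handle lying on the bench, 220 mm long along its x axis, 26 mm thick; origin at its underside, middle of its length. Bystander.
- jar: Closed glass jar with blue cap, 60 mm across, 85 mm tall, origin at the middle of its underside. Bystander.
- crystal: Loose lump of orange salt crystal, about 54 x 46 x 34 mm, origin at its underside. Bystander.
Things that resemble listed ones, but are neither listed nor needed, are in the scene too. There is more than one size of the wedge; the one meant has the size given above.

How it is judged:
At the end, for the whole second after the job is handed in: The scale is level within 0.015 rad (0.9 degrees), its short foot bears on the wedge with more than 6 N (it carries its share, so nothing rocks), the wedge lies flat, the scale stands within 20 mm of where it was, and both are at rest (angle between scale's own z axis and vertical below 0.015 rad and contact force between wedge and scale above 6 N and height (world z) of short_foot above 0.007 m and angle between wedge's own z axis and vertical below 0.06 rad and distance of scale from where it was at the start of the episode below 0.02 m and linear speed of each of scale, wedge below 0.01 m/s); the robot touches nothing.
It fails at once if the wedge is lifted off the bench or tipped (height (world z) of wedge above 0.012 m or angle between wedge's own z axis and vertical above 0.25 rad).
It fails at once if the scale is shoved more than 30 mm or lifted (distance of scale from where it was at the start of the episode above 0.03 m or height (world z) of scale above 0.02 m).
It fails at once if the robot pushes on the scale itself (more than 5 N) (contact force between any of the fingers, the arm and scale above 5 N).
It fails at once if the hammer, the jar or the crystal is moved more than 20 mm (distance of any of hammer, jar, crystal from where it was at the start of the episode above 0.02 m).
It also fails if it takes over 45 s, if anything falls off the work surface, if the arm or the gripper's body presses on something with over 40 N, if the wrist force passes 120 N, or if a joint passes its speed limit or range.

ROBOT

A 7-joint arm with a two-finger parallel gripper is mounted at the origin on the work surface. World frame = base frame: x ahead of the robot, y to its left, z up, the work surface at z = 0. Lengths are in m, angles in rad, forces in N, time in s.
With the tool pointing down it reaches from about 0.425 to 0.925 m from the base axis. Payload 6.8 kg.
Tool frame: the origin (TCP) lies midway between the tips of the shut fingers; the grasp point (between the pads) lies 19 mm behind it; z points along the fingers, y is the line along which they close (so a half turn about z gives the same grasp; the last joint's range is limited). The gripper opens to 85 mm and grips with 20 to 120 N. Pads are 22 mm wide; open, the fingers measure 114 mm over their backs; the gripper's body (76 mm by 85 mm) begins 54 mm behind the grasp point. The pads swing forward as they close: fully open they stand 13 mm farther back than shut.
Start: joints at [-1.429, 0.477, 0.022, 1.555, -0.011, 1.109, -0.083], TCP at [0.167, 0.654, 0.231] pointing down, gripper open.
Joint ranges: [-2.96, 2.96], [-0.34, 2.1], [-1.41, 1.46], [0.24, 2.44], [-1.37, 4.51], [0.17, 1.92], [-2.96, 2.96]. Speed limits (rad/s): [2.39, 2.39, 3.14, 3.14, 3.14, 3.14, 3.14].

INTERFACE

Orientations are given as a unit quaternion [w, x, y, z].
In Python, from station import bot, imaging gives the robot as it stands.
- The arm moves only by the tool move_arm, never from a script. Its argument "commands" is a list that holds one entry, the list of rows, each a list of 7 numbers: the shift along the tool's x, y, z in m, then the turn, a rotation vector about the tool's x, y, z in degrees, then the finger opening in m, from 0 to 0.0854. In form: [[[x, y, z, rx, ry, rz, grip], ...]]. A call has 1 to 20 rows; each row shifts and turns the commanded pose from where the row before left it, along the tool's axes as they then stand; what a row does not reach is not made up. A row lasts 1/8 s, in which the tool goes at most 62.5 mm and 10.7 degrees, less where a joint would pass 70% of its speed; a pose out of reach is approached as far as the arm can. A call is refused whole if a number of a shift passes 0.0625 or a number of a turn 10.7, either way. A call with a gripper value outside its range is refused whole. The fingers move at their own pace and stop on an object; "squeeze" is the grip in N (left out, the last holds). Time passes only in rows, so rows that do not move let the fingers close. It gives the time, the measured TCP pose, the force, the opening and the grip force at its end, in the units of the state.
- bot.get_obs(): the state, without advancing time (a new reading comes with each control period).
- imaging.read_camera(name): name is "scene" or "top"; returns the picture (480x640x3 uint8, red, green, blue); there is no depth.
- imaging.calibration(name): a dict with "intrinsics" (3x3 intrinsics, pixels), "extrinsics" (4x4, takes a point from camera to world coordinates). Camera axes: x right, y down, z forward; pixel columns grow to the right and rows downward; lengths in m; the calibration is good to about 2 mm. A picture is of the moment at which its call begins. calibration takes no time and is no camera call.
- bot.hand_in(): hands the job in; it is judged then, once.
The state is a dict: "t": time; "q": joint angles; "joint_vel": joint speeds; "joint_torque": joint torques, N m; "eef_pos": TCP position; "tool_rot": TCP orientation; "contact_force": force on the tool from outside, world axes, zero at the start; "torque": the same for the moment, N m; "gripper_width": opening from 0.0 (shut) to 1.0 (fully open); "grasp_force": force on a finger pad.
Only numpy, scipy, OpenCV 4.12 (cv2) and the standard library are available. Lean on these libraries where they do the work, as an engineer would, in place of code of your own. Each camera call takes 0.05 s, during which the arm holds its last target. There are 200 camera calls.

## Working session

There is one attempt and no reset: what is moved stays moved. The work goes in short steps, Python scripts to look and compute and a tool call to move; the robot and the scene stay as the last step left them, time stands still between calls to the robot, and variables do not carry over. Pictures are saved under pics/ and viewed, at most 10 in all, crops included, and the job is handed in when it is done.

Besides the shell and the picture viewer there is one more tool, called after "Request:" in YAML: its name, and indented under it one key for each argument. move_arm: Moves the arm, as the interface text tells. Its arguments: {"type":"object","properties":{"commands":{"type":"array","items":{"type":"array","items":{"type":"array","items":{"type":"number"}}}},"squeeze":{"type":"number"}},"required":["commands"]}

```bash
mkdir -p pics; cat > h.py <<'E'
import numpy as np,cv2
from station import bot,imaging
def snap(n,f):
    im=imaging.read_camera(n);cv2.imwrite('pics/'+f,im[:,:,::-1]);return im
def ray(n,u,v,z):
    c=imaging.calibration(n);K=np.array(c['intrinsics']);E=np.array(c['extrinsics'])
    d=E[:3,:3]@np.linalg.solve(K,[u,v,1.]);o=E[:3,3];return o+d*(z-o[2])/d[2]
def proj(n,p):
    c=imaging.calibration(n);K=np.array(c['intrinsics']);E=np.linalg.inv(np.array(c['extrinsics']))
    q=K@(E[:3,:3]@np.array(p)+E[:3,3]);return q[:2]/q[2]
E
python3 - <<'E'
from h import *
snap('top','t1.png');snap('scene','s1.png')
for n in('top','scene'):print(np.round(imaging.calibration(n)['extrinsics'],3),imaging.calibration(n)['intrinsics'])
print(bot.get_obs())
E
```

```text
[[-0.024 -0.982  0.185  0.333]
 [-1.     0.024 -0.007  0.046]
 [ 0.002 -0.185 -0.983  1.244]
 [ 0.     0.     0.     1.   ]] [[522.40365722   0.         325.12341911]
 [  0.         522.40365722 229.75155263]
 [  0.           0.           1.        ]]
[[ 0.883  0.281 -0.376  0.905]
 [ 0.469 -0.504  0.725 -0.608]
 [ 0.014 -0.817 -0.577  0.576]
 [ 0.     0.     0.     1.   ]] [[471.29359384   0.         315.34649253]
 [  0.         471.29359384 235.58879901]
 [  0.           0.           1.        ]]
{'t': 0.1, 'q': array([-1.4290838 ,  0.47769159,  0.02235176,  1.55633674, -0.01150134,
        1.10931775, -0.0831117 ]), 'joint_vel': array([ 0.00047498, -0.00183697, -0.0007328 , -0.00162471, -0.00062452,
       -0.00053047,  0.00061054]), 'joint_torque': array([ 3.86855259e-03, -5.97762001e+01,  1.61331564e+00, -2.81957191e+01,
        1.27644528e-02,  4.95184024e-03,  4.41809175e-05]), 'eef_pos': array([0.16675932, 0.65352887, 0.23044715]), 'tool_rot': array([-4.13200272e-05,  1.24581786e-01,  9.92209009e-01, -8.11518776e-04]), 'contact_force': array([-0.57766007,  0.25187877,  0.22543129]), 'torque': array([-0.02168395, -0.03794749, -0.03617403]), 'grasp_force': 0.0, 'gripper_width': 0.9983605121691715}
```

View pics/t1.png

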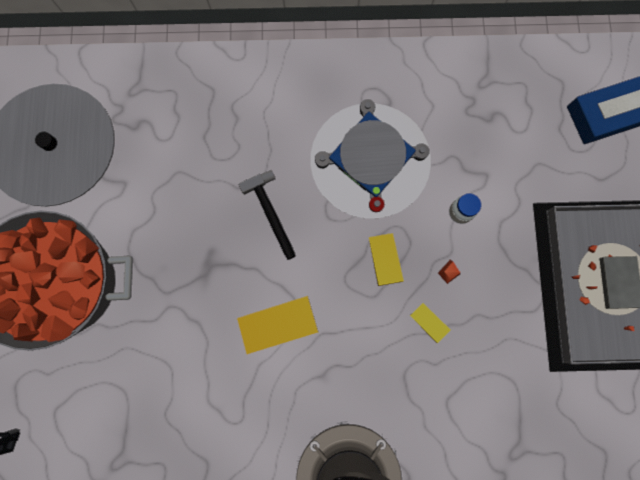

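View pics/s1.png

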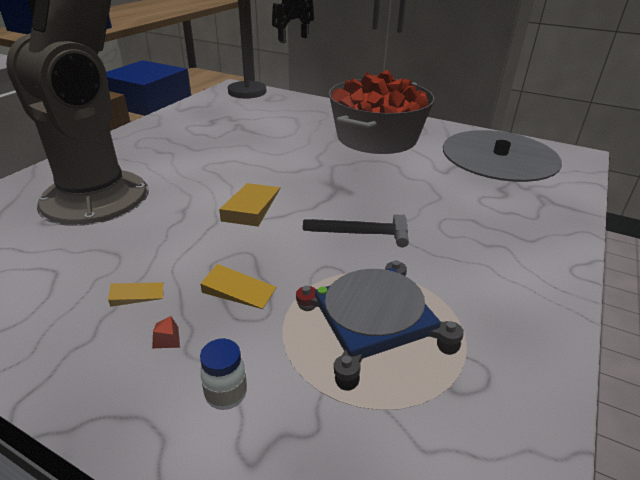

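The middle yellow wedge, at top view (386,259), is about 50 x 26 px, which fits 120 x 60 mm. It points at the red foot at (376,204). The crystal is at (449,271), the jar at (466,208) and the hammer at (270,215).

```bash
cat >> h.py <<'E'
def mask(im,lo,hi,box):
    m=cv2.inRange(cv2.cvtColor(im,cv2.COLOR_RGB2HSV),lo,hi);k=np.zeros_like(m);x0,y0,x1,y1=box;k[y0:y1,x0:x1]=m[y0:y1,x0:x1];return k
def big(m):
    return max(cv2.findContours(m,cv2.RETR_EXTERNAL,cv2.CHAIN_APPROX_NONE)[0],key=cv2.contourArea)
def tri(a,b):
    A=[];B=[]
    for n,(u,v) in(('top',a),('scene',b)):
        c=imaging.calibration(n);K=np.array(c['intrinsics']);E=np.array(c['extrinsics'])
        d=E[:3,:3]@np.linalg.solve(K,[u,v,1.]);d/=np.linalg.norm(d);P=np.eye(3)-np.outer(d,d);A.append(P);B.append(P@E[:3,3])
    return np.linalg.lstsq(np.vstack(A),np.hstack(B),rcond=None)[0]
E
python3 - <<'E'
from h import *
t=cv2.cvtColor(cv2.imread('pics/t1.png'),cv2.COLOR_BGR2RGB);s=cv2.cvtColor(cv2.imread('pics/s1.png'),cv2.COLOR_BGR2RGB)
c=big(mask(t,(18,120,60),(35,255,255),(360,225,410,295)))
print('top',cv2.boxPoints(cv2.minAreaRect(c)).round(1).tolist(),cv2.approxPolyDP(c,3,True)[:,0].tolist())
c=big(mask(s,(15,100,40),(35,255,255),(190,255,285,315)))
print('scene',cv2.approxPolyDP(c,2,True)[:,0].tolist())
for p in cv2.boxPoints(cv2.minAreaRect(big(mask(t,(18,120,60),(35,255,255),(360,225,410,295))))):print(p,ray('top',*p,0).round(4),ray('top',*p,.022).round(4))
for n,im,b in(('top',t,(360,190,395,215)),('scene',s,(290,280,325,310))):
    m=mask(im,(0,120,50),(8,255,255),b)|mask(im,(172,120,50),(180,255,255),b);c=big(m);print(n,'red',cv2.minEnclosingCircle(c),cv2.boundingRect(c))
# feet caps top
g=lambda u,v,z:ray('top',u,v,z).round(4)
for p in((376.5,204),(368,107),(322.5,159),(421.5,151.5),(374,153)):print(p,g(*p,.03),g(*p,.06))
a=cv2.resize(t[90:300,300:480],None,fx=3.3,fy=2.8,interpolation=cv2.INTER_CUBIC)[:,:590]
b=cv2.resize(s[240:400,190:480],(790,436),interpolation=cv2.INTER_CUBIC)
cv2.imwrite('pics/a.png',a[:,:,::-1]);cv2.imwrite('pics/b.png',b[:,:,::-1])
E
```

```text
top [[368.20001220703125, 237.1999969482422], [393.0, 232.1999969482422], [402.79998779296875, 280.79998779296875], [378.0, 285.79998779296875]] [[392, 234], [369, 237], [379, 285], [402, 281]]
scene [[201, 282], [202, 291], [260, 308], [275, 288], [216, 264]]
[368.2308  237.15385] [ 0.5462 -0.0665  0.    ] [ 0.5424 -0.0645  0.022 ]
[393.03848 232.1923 ] [ 0.557 -0.127  0.   ] [ 0.553 -0.124  0.022]
[402.76926 280.84613] [ 0.4388 -0.1445  0.    ] [ 0.4369 -0.1411  0.022 ]
[377.96158 285.80768] [ 0.4284 -0.0849  0.    ] [ 0.4267 -0.0826  0.022 ]
top red ((375.9521789550781, 203.7434844970703), 7.400356292724609) (369, 197, 15, 15)
scene red ((306.0730285644531, 294.12921142578125), 10.2957124710083) (296, 287, 20, 18)
(376.5, 204) [ 0.6209 -0.0867  0.03  ] [ 0.6137 -0.0834  0.06  ]
(368, 107) [ 0.8678 -0.0762  0.03  ] [ 0.8545 -0.0732  0.06  ]
(322.5, 159) [0.7361 0.0396 0.03  ] [0.7261 0.0397 0.06  ]
(421.5, 151.5) [ 0.7494 -0.2018  0.03  ] [ 0.7391 -0.1957  0.06  ]
(374, 153) [ 0.7484 -0.086   0.03  ] [ 0.7381 -0.0828  0.06  ]
```

View pics/b.png

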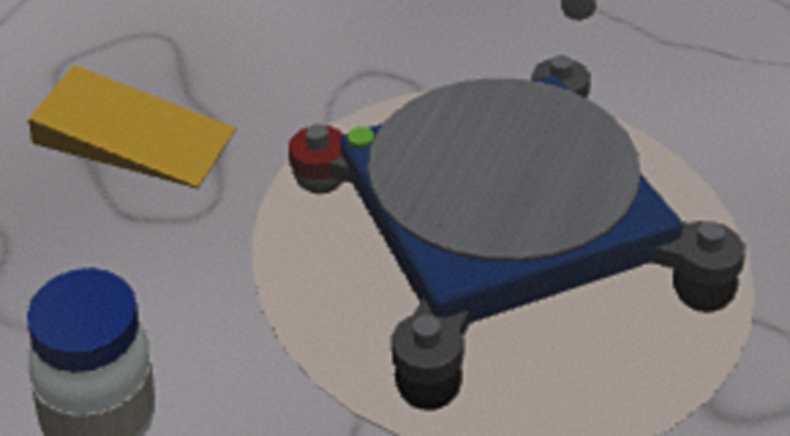

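```bash
cat >> h.py <<'E'
from scipy.spatial.transform import Rotation as R
def rot(o): return R.from_quat(np.roll(o['tool_rot'],-1))
def need(p,yaw,tilt=0):
    """tool-frame shift (mm) and rotvec (deg) to put TCP at p, tool y along yaw+90, tip leaning back to base by tilt"""
    o=bot.get_obs();r=rot(o)
    T=R.from_euler('z',yaw)*R.from_euler('y',tilt)*R.from_matrix(np.diag([-1.,1,-1]))
    print('t',o['t'],'pos',o['eef_pos'].round(4),'F',o['contact_force'].round(1))
    print('shift mm',(r.inv().apply(np.array(p)-o['eef_pos'])*1000).round(1),'turn',np.degrees((r.inv()*T).as_rotvec()).round(1))
E
python3 - <<'E'
from h import *
print('cap',tri((376,203.5),(306.2,291)).round(4))
s=lambda u,v:(190+u*290/790,240+v*160/436)
print('green',tri((376.5,190.5),s(361,137)).round(4))
# wedge corners, triangulated: thin L/R, back-top L/R
for n,a,b in(('thinL',(368.2,237.2),(275.5,287.5)),('thinR',(393,232.2),(261,308)),('backL',(378,285.8),(216,264)),('backR',(402.8,280.8),(201,283))):print(n,tri(a,b).round(4))
need((.52,.3,.2),.15);need((.42,-.11,.12),.15)
E
```

```text
cap [ 0.6194 -0.0847  0.04  ]
green [ 0.6486 -0.0849  0.0541]
thinL [ 0.5454 -0.0664  0.002 ]
thinR [ 0.5549 -0.1268  0.0063]
backL [ 0.4263 -0.0831  0.0223]
backR [ 0.437  -0.1407  0.0238]
t 0.1 pos [0.1668 0.6535 0.2304] F [-0.6  0.3  0.2]
shift mm [-429.7 -255.2   30.9] turn [ -0.1  -0.  -22.9]
t 0.1 pos [0.1668 0.6535 0.2304] F [-0.6  0.3  0.2]
shift mm [-434.1 -677.   111.6] turn [ -0.1  -0.  -22.9]
```

View pics/a.png

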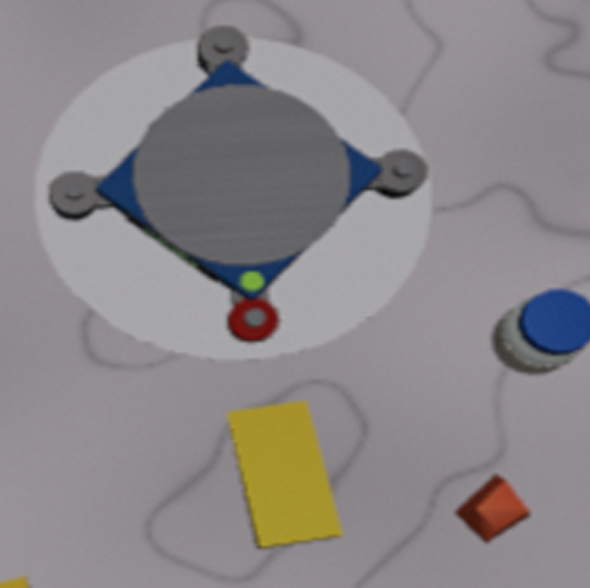

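The close view shows the thin edge facing the red foot and the thick back towards the robot. The wedge axis (yaw about 0.14) passes through the foot, and thin edge to foot is about 71 mm.

Request:
move_arm:
  commands:
    - [[0, 0, 0, 0, 0, -7.4, 0.02], [0, 0, 0, 0, 0, -7.4, 0.02], [0, 0, 0, 0, 0, -7.5, 0.02], [-0.0375, -0.05, 0.004, 0, 0, 0, 0.02], [-0.0375, -0.05, 0.004, 0, 0, 0, 0.02], [-0.0375, -0.05, 0.004, 0, 0, 0, 0.02], [-0.0375, -0.05, 0.004, 0, 0, 0, 0.02], [-0.0375, -0.05, 0.004, 0, 0, 0, 0.02], [-0.0375, -0.05, 0.004, 0, 0, 0, 0.02], [-0.0375, -0.05, 0.004, 0, 0, 0, 0.02], [-0.0375, -0.05, 0.004, 0, 0, 0, 0.02], [0, 0, 0, 0, 0, 0, 0.02]]

```text
t: 1.6
eef_pos: [0.5227, 0.2939, 0.1987]
tool_rot: [0.0, -0.065, 0.998, -0.002]
contact_force: [-0.3, 0.9, 0.6]
gripper_width: 0.234
grasp_force: 0.0
```

```bash
python3 - <<'E'
from h import *
need((.413,-.1147,.08),.14)
E
```

```text
t 1.6 pos [0.5227 0.2939 0.1987] F [-0.3  0.9  0.6]
shift mm [ 161.4 -390.6  120. ] turn [-0.2  0.  -0.6]
```

Request:
move_arm:
  commands:
    - [[0.02, -0.049, 0.012, 0, 0, -0.6, 0.02], [0.02, -0.049, 0.012, 0, 0, 0, 0.02], [0.02, -0.049, 0.012, 0, 0, 0, 0.02], [0.02, -0.049, 0.012, 0, 0, 0, 0.02], [0.02, -0.049, 0.012, 0, 0, 0, 0.02], [0.02, -0.049, 0.012, 0, 0, 0, 0.02], [0.02, -0.049, 0.012, 0, 0, 0, 0.02], [0.02, -0.049, 0.012, 0, 0, 0, 0.02], [0, 0, 0, 0, 0, 0, 0.02], [0, 0, 0, 0, 0, 0, 0.02]]

```text
t: 2.85
eef_pos: [0.4188, -0.1101, 0.1033]
tool_rot: [-0.0, -0.075, 0.997, 0.0]
contact_force: [0.3, 0.4, -0.3]
gripper_width: 0.236
grasp_force: 0.0
```

```bash
python3 - <<'E'
from h import *
need((.413,-.1147,.006),.14)
snap('scene','s2.png')
E
```

```text
t 2.85 pos [ 0.4188 -0.1101  0.1033] F [ 0.3  0.4 -0.3]
shift mm [ 6.4 -3.8 97.3] turn [ 0.  -0.   0.6]
```

View pics/s2.png

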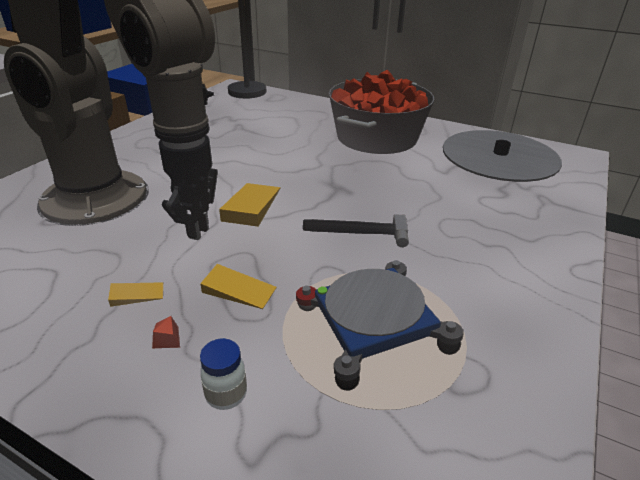

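The scene view shows the fingers above and behind the wedge with the way clear, so I'll lower them.

Request:
move_arm:
  commands:
    - [[0.0065, -0.004, 0.02, 0, 0, 0.5, 0.02], [0, 0, 0.03, 0, 0, 0, 0.02], [0, 0, 0.025, 0, 0, 0, 0.02], [0, 0, 0.015, 0, 0, 0, 0.02], [0, 0, 0.007, 0, 0, 0, 0.02], [0, 0, 0, 0, 0, 0, 0.02]]

```text
t: 3.65
eef_pos: [0.413, -0.1156, 0.0064]
tool_rot: [-0.0, -0.071, 0.997, 0.0]
contact_force: [0.8, 0.7, -0.1]
gripper_width: 0.24
grasp_force: 0.0
```

```bash
python3 - <<'E'
from h import *
need((.5,-.1025,.006),.14)
t=snap('top','t3.png');s=snap('scene','s3.png')
a=cv2.resize(s[190:330,140:340],(800,560),interpolation=cv2.INTER_CUBIC)
cv2.imwrite('pics/c.png',a[:,:,::-1])
E
```

```text
t 3.65 pos [ 0.413  -0.1156  0.0064] F [ 0.8  0.7 -0.1]
shift mm [-88.    0.7   0.4] turn [ 0.  -0.   0.1]
```

View pics/c.png

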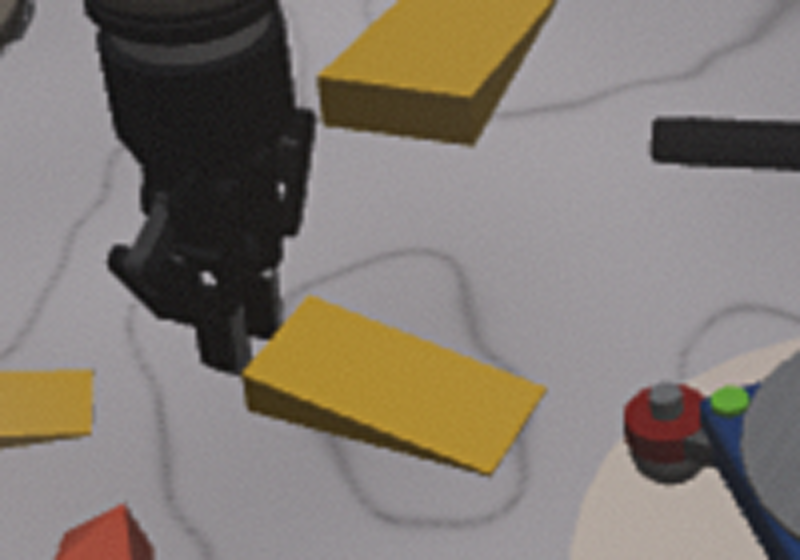

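The fingers stand low behind the wedge's back face, centred on it. I'll push most of the free distance.

Request:
move_arm:
  commands:
    - [[-0.003, 0, 0, 0, 0, 0, 0.02], [-0.003, 0, 0, 0, 0, 0, 0.02], [-0.005, 0, 0, 0, 0, 0, 0.02], [-0.007, 0, 0, 0, 0, 0, 0.02], [-0.008, 0, 0, 0, 0, 0, 0.02], [-0.008, 0, 0, 0, 0, 0, 0.02], [-0.008, 0, 0, 0, 0, 0, 0.02], [-0.008, 0, 0, 0, 0, 0, 0.02], [-0.006, 0, 0, 0, 0, 0, 0.02], [-0.004, 0, 0, 0, 0, 0, 0.02], [-0.002, 0, 0, 0, 0, 0, 0.02], [0, 0, 0, 0, 0, 0, 0.02]]

```text
t: 5.25
eef_pos: [0.4744, -0.1072, 0.0064]
tool_rot: [0.0, -0.071, 0.998, -0.0]
contact_force: [-0.2, -0.1, -0.3]
gripper_width: 0.236
grasp_force: 0.0
```

```bash
cat >> h.py <<'E'
def wedge(s,t):
    cs=big(mask(s,(15,100,40),(35,255,255),(200,250,330,330)));ct=big(mask(t,(18,120,60),(35,255,255),(355,190,412,285)))
    print('scene',cv2.approxPolyDP(cs,2.5,True)[:,0].tolist());r=cv2.minAreaRect(ct);b=cv2.boxPoints(r);print('top',b.round(1).tolist())
    for p in b: print(ray('top',*p,.002).round(4),ray('top',*p,.022).round(4))
E
python3 - <<'E'
from h import *
o=bot.get_obs();print(o['eef_pos'],o['contact_force'])
t=snap('top','t4.png');s=snap('scene','s4.png');wedge(s,t)
a=cv2.resize(s[200:320,190:470],(800,343),interpolation=cv2.INTER_CUBIC)
b=cv2.resize(t[90:290,310:470],(320,400))
a=cv2.resize(a,(560,240));c=np.zeros((400,560,3),np.uint8);c[:240]=a
cv2.imwrite('pics/d.png',np.hstack([c,b])[:,:800,::-1][:,:,:])
E
```

```text
[ 0.4743518  -0.10723609  0.0063873 ] [-0.21821433 -0.11245722 -0.30366295]
scene [[227, 290], [231, 300], [290, 316], [298, 305], [294, 290], [246, 271]]
top [[364.5, 215.1999969482422], [388.20001220703125, 210.6999969482422], [396.6000061035156, 254.6999969482422], [372.8999938964844, 259.20001220703125]]
[ 0.6003 -0.0593  0.002 ] [ 0.596  -0.0576  0.022 ]
[ 0.6101 -0.1175  0.002 ] [ 0.6057 -0.1149  0.022 ]
[ 0.5015 -0.1325  0.002 ] [ 0.4988 -0.1297  0.022 ]
[ 0.492  -0.0752  0.002 ] [ 0.4895 -0.0733  0.022 ]
```

Request:
move_arm:
  commands:
    - [[-0.004, 0, 0, 0, 0, 0, 0.02], [-0.004, 0, 0, 0, 0, 0, 0.02], [-0.004, 0, 0, 0, 0, 0, 0.02], [-0.004, 0, 0, 0, 0, 0, 0.02], [-0.004, 0, 0, 0, 0, 0, 0.02], [-0.004, 0, 0, 0, 0, 0, 0.02], [-0.004, 0, 0, 0, 0, 0, 0.02], [-0.004, 0, 0, 0, 0, 0, 0.02], [-0.004, 0, 0, 0, 0, 0, 0.02], [-0.004, 0, 0, 0, 0, 0, 0.02], [-0.003, 0, 0, 0, 0, 0, 0.02], [-0.002, 0, 0, 0, 0, 0, 0.02]]

```text
t: 6.85
eef_pos: [0.5176, -0.1009, 0.0058]
tool_rot: [-0.001, -0.07, 0.998, 0.0]
contact_force: [-3.6, -0.4, -0.6]
gripper_width: 0.236
grasp_force: 2.1
```

```bash
python3 - <<'E'
from h import *
o=bot.get_obs();print(o['eef_pos'],o['contact_force'])
t=snap('top','t5.png');s=snap('scene','s5.png');wedge(s,t)
a=cv2.resize(s[240:400,190:480],(790,436),interpolation=cv2.INTER_CUBIC)
cv2.imwrite('pics/e.png',a[:,:,::-1])
E
```

```text
[ 0.51756629 -0.10087884  0.00584026] [-3.56298236 -0.37419758 -0.60841301]
scene [[250, 296], [254, 306], [315, 323], [322, 311], [318, 304], [312, 308], [302, 307], [295, 287], [267, 276]]
top [[361.5, 198.10000610351562], [373.29998779296875, 196.0], [380.70001220703125, 237.0], [368.8999938964844, 239.1999969482422]]
[ 0.6432 -0.0536  0.002 ] [ 0.6382 -0.052   0.022 ]
[ 0.6479 -0.0827  0.002 ] [ 0.6429 -0.0806  0.022 ]
[ 0.5454 -0.0965  0.002 ] [ 0.542  -0.0942  0.022 ]
[ 0.5408 -0.0678  0.002 ] [ 0.5375 -0.066   0.022 ]
```

View pics/e.png

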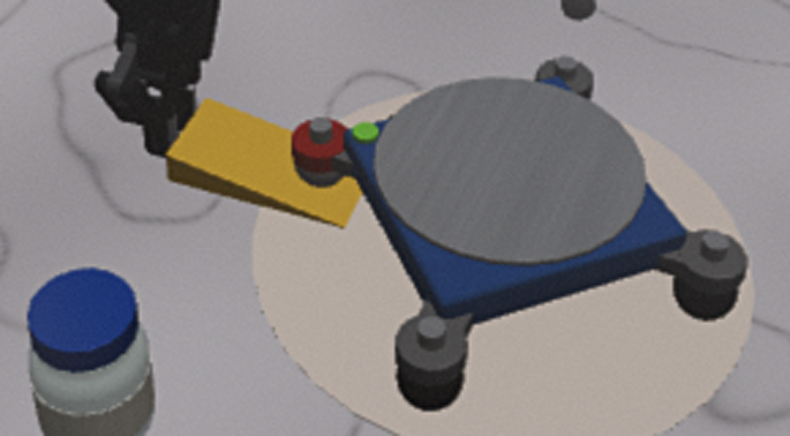

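The foot rides on the wedge, roughly centred and about 26 mm in, and the scale has hardly moved. I'll go on slowly and watch the force.

Request:
move_arm:
  commands:
    - [[-0.002, 0, 0, 0, 0, 0, 0.02], [-0.002, 0, 0, 0, 0, 0, 0.02], [-0.002, 0, 0, 0, 0, 0, 0.02], [-0.002, 0, 0, 0, 0, 0, 0.02], [-0.002, 0, 0, 0, 0, 0, 0.02], [-0.002, 0, 0, 0, 0, 0, 0.02], [-0.002, 0, 0, 0, 0, 0, 0.02]]

```text
t: 7.82
eef_pos: [0.5327, -0.0989, 0.0064]
tool_rot: [0.0, -0.071, 0.998, 0.0]
contact_force: [-3.7, -1.0, -0.5]
gripper_width: 0.228
grasp_force: 1.8
```

Request:
move_arm:
  commands:
    - [[-0.0015, 0, 0, 0, 0, 0, 0.02], [-0.0015, 0, 0, 0, 0, 0, 0.02]]

```text
t: 8.07
eef_pos: [0.5356, -0.0985, 0.0063]
tool_rot: [-0.0, -0.07, 0.998, 0.0]
contact_force: [-3.9, -0.1, -1.1]
gripper_width: 0.23
grasp_force: 1.8
```

```bash
cat >> h.py <<'E'
def tilt(s,t):
    # short-foot bolt area and opposite: use red ring centres + pan ellipse in both views
    for n,im,b in(('top',t,(360,180,395,220)),('scene',s,(285,270,330,315))):
        c=big(mask(im,(0,120,50),(8,255,255),b)|mask(im,(172,120,50),(180,255,255),b));print(n,'red',cv2.boundingRect(c))
        b2=(365,170,390,215) if n=='top' else (300,275,350,310)
        c=big(mask(im,(35,90,80),(60,255,255),b2));M=cv2.moments(c);g=(M['m10']/M['m00'],M['m01']/M['m00'])
        if n=='top':ga=g
    print('green',tri(ga,g).round(4),np.round(ga,1),np.round(g,1))
E
python3 - <<'E'
from h import *
o=bot.get_obs();print(o['eef_pos'],o['contact_force'])
for k in(1,5):tilt(*[cv2.cvtColor(cv2.imread(f'pics/{c}{k}.png'),cv2.COLOR_BGR2RGB) for c in'st'])
t=snap('top','t6.png');s=snap('scene','s6.png');tilt(s,t)
E
```

```text
[ 0.53561105 -0.09849063  0.00633791] [-3.89105366 -0.07444311 -1.08368597]
top red (369, 197, 15, 15)
scene red (296, 287, 20, 18)
green [ 0.6485 -0.0842  0.0553] [376. 190.] [322.1 289.6]
top red (370, 195, 12, 16)
scene red (297, 284, 20, 19)
green [ 0.6514 -0.0842  0.06  ] [376.1 188.3] [323.7 288. ]
top red (370, 195, 7, 14)
scene red (298, 283, 20, 19)
green [ 0.653  -0.084   0.0627] [376.1 187.3] [324.6 287. ]
```

Request:
move_arm:
  commands:
    - [[-0.0015, 0, 0, 0, 0, 0, 0.02], [-0.0015, 0, 0, 0, 0, 0, 0.02]]

```text
t: 8.43
eef_pos: [0.5378, -0.0981, 0.0061]
tool_rot: [-0.001, -0.07, 0.998, 0.0]
contact_force: [-4.4, -1.6, -2.0]
gripper_width: 0.236
grasp_force: 2.7
```

Request:
move_arm:
  commands:
    - [[-0.001, 0, 0, 0, 0, 0, 0.02], [-0.001, 0, 0, 0, 0, 0, 0.02]]

```text
t: 8.68
eef_pos: [0.539, -0.0979, 0.0059]
tool_rot: [-0.001, -0.07, 0.998, 0.0]
contact_force: [-6.1, -1.4, -2.8]
gripper_width: 0.234
grasp_force: 3.3
```

Request:
move_arm:
  commands:
    - [[-0.001, 0, 0, 0, 0, 0, 0.02], [-0.001, 0, 0, 0, 0, 0, 0.02]]

```text
t: 8.93
eef_pos: [0.5396, -0.0978, 0.0058]
tool_rot: [-0.003, -0.07, 0.998, 0.0]
contact_force: [-10.0, -1.1, 2.2]
gripper_width: 0.233
grasp_force: 5.2
```

Request:
move_arm:
  commands:
    - [[-0.001, 0, 0, 0, 0, 0, 0.02], [-0.001, 0, 0, 0, 0, 0, 0.02]]

```text
t: 9.18
eef_pos: [0.5402, -0.0978, 0.0057]
tool_rot: [-0.004, -0.07, 0.998, 0.0]
contact_force: [-13.8, -1.9, 7.2]
gripper_width: 0.23
grasp_force: 7.3
```

```bash
python3 - <<'E'
from h import *
t=snap('top','t7.png');s=snap('scene','s7.png');tilt(s,t);o=bot.get_obs();print(o['eef_pos'],o['contact_force'])
E
```

```text
top red (370, 195, 6, 13)
scene red (298, 283, 20, 19)
green [ 0.6531 -0.0826  0.0618] [375.3 187.2] [324.8 287. ]
[ 0.54029156 -0.09778083  0.00574414] [-13.86049246  -1.494583     6.17999435]
```

```bash
python3 - <<'E'
from h import *
s=cv2.imread('pics/s7.png');cv2.imwrite('pics/f.png',cv2.resize(s[180:360,190:480],(790,490),interpolation=cv2.INTER_CUBIC))
E
```

```text
(no output)
```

View pics/f.png

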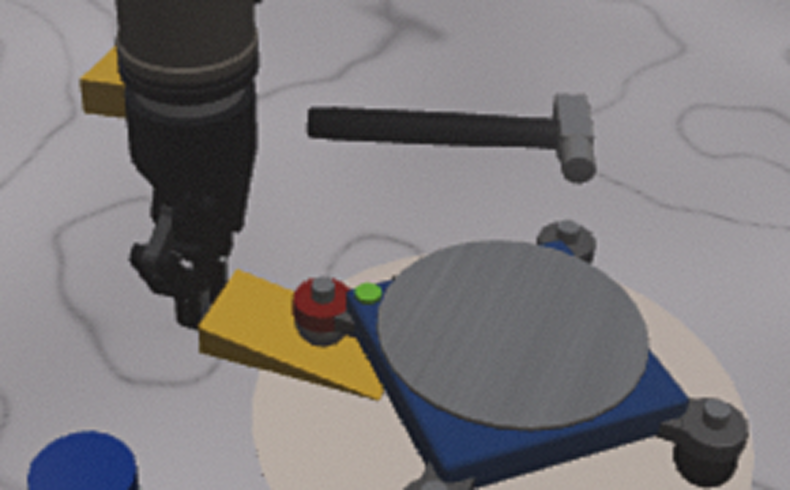

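The fingers touch only the wedge, and the scale looks close to level. I'll push on until the force levels off.

Request:
move_arm:
  commands:
    - [[-0.001, 0, 0, 0, 0, 0, 0.02], [-0.001, 0, 0, 0, 0, 0, 0.02]]

```text
t: 9.52
eef_pos: [0.5408, -0.0977, 0.0057]
tool_rot: [-0.005, -0.07, 0.998, 0.001]
contact_force: [-16.8, -1.5, 10.4]
gripper_width: 0.233
grasp_force: 8.7
```

```bash
python3 - <<'E'
from h import *
t=snap('top','t8.png');s=snap('scene','s8.png');o=bot.get_obs();print(o['eef_pos'],o['contact_force'])
# pan-top & feet shift by optical flow vs. earlier frames
f=lambda n:cv2.imread(f'pics/{n}.png',0)
P=np.float32([[[347,368-0]],[[451,333]],[[396,268]],[[323,289]],[[306,290]],[[218,292]]])
Q=np.float32([[[368,107]],[[322,159]],[[421,152]],[[376,189]]])
for k in(1,5,6,7):
    for c,p in(('s',P),('t',Q)):
        q,st,_=cv2.calcOpticalFlowPyrLK(f(f'{c}{k}'),f(f'{c}8'),p,None,winSize=(15,15));print(k,c,(q-p)[:,0].round(1).tolist())
E
```

```text
[ 0.54104251 -0.09768145  0.00569781] [-15.73977738  -1.61366886   8.50842964]
1 s [[3.0, 1.399999976158142], [2.0999999046325684, 5.900000095367432], [2.0999999046325684, 0.699999988079071], [3.0, -2.4000000953674316], [1.7999999523162842, -3.5999999046325684], [49.29999923706055, -14.300000190734863]]
1 t [[-0.6000000238418579, 0.30000001192092896], [-0.0, -1.100000023841858], [-0.30000001192092896, -1.2000000476837158], [37.0, 58.5]]
5 s [[1.2000000476837158, 0.4000000059604645], [0.6000000238418579, 2.0], [0.699999988079071, 0.20000000298023224], [1.2000000476837158, -1.0], [0.699999988079071, -1.399999976158142], [78.5, 98.5]]
5 t [[-0.10000000149011612, 0.10000000149011612], [-0.10000000149011612, -0.5], [0.10000000149011612, -0.4000000059604645], [-0.5, -1.2999999523162842]]
6 s [[0.10000000149011612, -0.0], [0.20000000298023224, 0.20000000298023224], [0.20000000298023224, -0.0], [0.20000000298023224, -0.20000000298023224], [0.10000000149011612, -0.20000000298023224], [-0.10000000149011612, -0.10000000149011612]]
6 t [[-0.0, -0.0], [-0.0, -0.10000000149011612], [0.0, -0.10000000149011612], [-1.0, -0.6000000238418579]]
7 s [[-0.0, -0.0], [0.10000000149011612, 0.0], [0.10000000149011612, -0.0], [0.10000000149011612, -0.10000000149011612], [0.0, -0.0], [-0.0, -0.0]]
7 t [[0.0, -0.0], [0.0, -0.0], [-0.0, -0.0], [-0.20000000298023224, -0.10000000149011612]]
```

Request:
move_arm:
  commands:
    - [[-0.001, 0, -0.0005, 0, 0, 0, 0.02], [-0.001, 0, -0.0005, 0, 0, 0, 0.02]]

```text
t: 9.88
eef_pos: [0.5421, -0.0974, 0.0058]
tool_rot: [-0.006, -0.07, 0.998, 0.001]
contact_force: [-14.5, -1.7, -1.8]
gripper_width: 0.23
grasp_force: 7.6
```

Request:
move_arm:
  commands:
    - [[-0.001, 0, 0, 0, 0, 0, 0.02], [-0.0005, 0, 0, 0, 0, 0, 0.02], [0, 0, 0, 0, 0, 0, 0.02]]

```text
t: 10.25
eef_pos: [0.5423, -0.0974, 0.0058]
tool_rot: [-0.007, -0.07, 0.998, 0.001]
contact_force: [-18.4, -1.3, 4.6]
gripper_width: 0.231
grasp_force: 9.3
```

```bash
python3 - <<'E'
from h import *
t=snap('top','t9.png');s=snap('scene','s9.png');o=bot.get_obs();print(o['eef_pos'],o['contact_force'])
f=lambda n:cv2.imread(f'pics/{n}.png',0)
P=np.float32([[[347,369]],[[453,339]],[[398,269]],[[326,287]],[[308,287]]])
for k in(6,8):
    q,st,_=cv2.calcOpticalFlowPyrLK(f(f's{k}'),f('s9'),P,None,winSize=(15,15));print(k,(q-P)[:,0].round(1).tolist())
E
```

```text
[ 0.54231957 -0.09741685  0.00577475] [-18.60997252  -1.34891681   5.60689556]
6 [[0.20000000298023224, -0.0], [0.10000000149011612, 0.20000000298023224], [0.20000000298023224, -0.0], [0.20000000298023224, -0.20000000298023224], [0.20000000298023224, -0.30000001192092896]]
8 [[0.0, -0.0], [0.10000000149011612, 0.10000000149011612], [0.10000000149011612, -0.0], [0.10000000149011612, -0.10000000149011612], [0.10000000149011612, -0.10000000149011612]]
```

The push has risen from 4 N to 18 N, the wedge barely creeps, and the opposite foot has come down about 10 mm. That means level and bearing firmly, so I'll back off.

Request:
move_arm:
  commands:
    - [[0.002, 0, 0, 0, 0, 0, 0.02], [0.003, 0, 0, 0, 0, 0, 0.02], [0.005, 0, 0, 0, 0, 0, 0.02], [0.01, 0, 0, 0, 0, 0, 0.02], [0.015, 0, 0, 0, 0, 0, 0.02], [0.015, 0, -0.02, 0, 0, 0, 0.02], [0, 0, -0.04, 0, 0, 0, 0.02], [0, 0, -0.04, 0, 0, 0, 0.02], [0, 0, 0, 0, 0, 0, 0.02]]

```text
t: 11.48
eef_pos: [0.5022, -0.1039, 0.1103]
tool_rot: [0.003, -0.07, 0.998, -0.0]
contact_force: [0.1, -0.5, -0.3]
gripper_width: 0.233
grasp_force: 0.0
```

```bash
python3 - <<'E'
from h import *
t=snap('top','t10.png');s=snap('scene','s10.png');o=bot.get_obs();print(o['eef_pos'],o['contact_force'])
f=lambda n:cv2.imread(f'pics/{n}.png',0)
P=np.float32([[[347,369]],[[453,339]],[[398,269]],[[326,287]],[[308,287]],[[327,322]],[[281,313]]])
q,st,_=cv2.calcOpticalFlowPyrLK(f('s9'),f('s10'),P,None,winSize=(15,15));print((q-P)[:,0].round(1).tolist())
tilt(s,t);wedge(s,t)
a=cv2.resize(s[240:400,190:480],(790,436),interpolation=cv2.INTER_CUBIC);cv2.imwrite('pics/g.png',a[:,:,::-1])
E
```

```text
[ 0.50004087 -0.10345166  0.10747258] [-0.19100456  0.48421467 -0.12811073]
[[-0.0, -0.10000000149011612], [-0.10000000149011612, -0.10000000149011612], [-0.0, -0.0], [-119.5, 55.29999923706055], [-0.0, -0.10000000149011612], [-0.0, 0.0], [0.4000000059604645, 0.20000000298023224]]
top red (370, 194, 14, 16)
scene red (298, 283, 20, 19)
green [ 0.6532 -0.0839  0.0627] [376.1 187.3] [324.9 287. ]
scene [[264, 299], [265, 309], [329, 326], [321, 305], [302, 305], [294, 285], [278, 279]]
top [[360.1000061035156, 190.1999969482422], [384.29998779296875, 185.6999969482422], [392.70001220703125, 230.6999969482422], [368.3999938964844, 235.10000610351562]]
[ 0.6633 -0.051   0.002 ] [ 0.658  -0.0494  0.022 ]
[ 0.6733 -0.111   0.002 ] [ 0.6678 -0.1085  0.022 ]
[ 0.5604 -0.1261  0.002 ] [ 0.5567 -0.1233  0.022 ]
[ 0.5508 -0.067   0.002 ] [ 0.5473 -0.0652  0.022 ]
```

View pics/g.png

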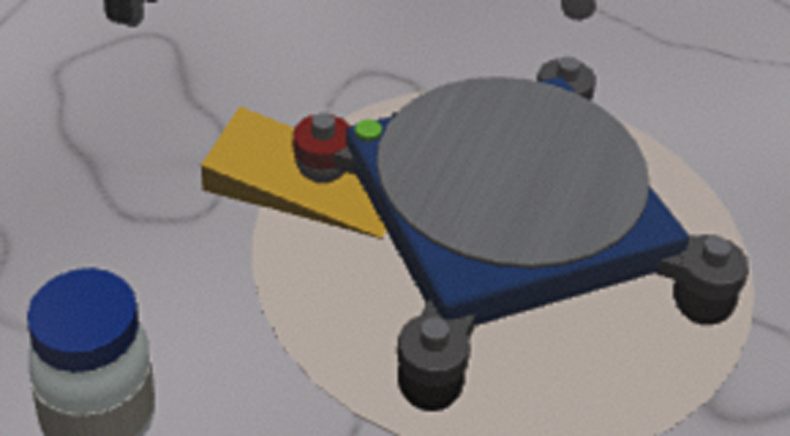

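The wedge lies flat under the foot, the scale looks level with all its feet down, and nothing shifted on release. I'll hand it in.

```bash
python3 -c "
from station import bot;print(bot.hand_in())"
```

```text
the job is handed in; nothing more can be done
None
```

I pushed the wedge under the red-corner foot, about 45 mm in, and handed the job in. In the images the scale looks level and nothing shifted when the arm let go. The push rose from 4 N to 18 N, so the foot should bear firmly, though I couldn't measure its load directly and the judge's verdict wasn't shown.

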